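Fit the shade nut of a billiard lamp

TASK

Of the two billiard lamps on the table, finish the one that has no hanging loop yet: screw its knurled nut down clockwise until it bottoms on the washer, then back it off a quarter turn so that the glass shade can expand when warm. Finish while still holding the nut there between the fingers, so that I can put in the lock screw; leave the finished lamp untouched and everything else where it is.

Things in the scene. Friction and masses are not known exactly. Their poses are not given: they have to be found in the camera images.
- lamp: The lamp to finish: green dome-shaped glass shade standing rim down, 223 mm across, fast on a rubber mat 238 mm across; it cannot turn or slide. Radius 107 mm at height 45, 75 at 97, 50 at 111, 23 from 124 to 138 (neck), then a rubber washer to 141. A brass threaded tube, 25 mm thick, rises to 186 mm; no loop on it. Origin on the table under the lamp's centre; z up, the thread's axis.
- shade_nut (a joint): Turn of the knurled steel nut, rad: 0 = bottomed on the washer (hard stop); grows as it is unscrewed (counterclockwise from above), so screwing down makes it fall; a quarter turn off the stop reads 1.57. Right-hand thread, 4 mm a turn. Already started: 3.5 to 6.5 rad to go. Friction about 0.06 N m; it stays where left and cannot come off.
- nut_grip (a point): Middle of the nut's knurled band, on the lamp's axis. Band: round, 53 mm in diameter, 22 mm high (11 mm either way); above it a shoulder 37 mm in diameter, 9 mm high, with a small dark lock-screw hole. Height 152 mm with the nut bottomed, plus 0.64 mm per rad unscrewed. The thread tube stands up to 15 mm out of the nut's top. x: towards the hole, turns with the nut; z up.
- lamp_done: The finished lamp beside it, the same lamp with its nut done and a steel hanging loop on top, 231 mm high overall. Origin: on the table under its centre, z up. To be left untouched.
- screwdriver: Bystander: screwdriver, 170 mm long, lying on the far side of the table beyond the lamps. Origin under its middle, x along the blade.
- bulb_box: Bystander: upright cardboard light-bulb carton, 62 x 62 x 110 mm high, on the robot's right. Origin: centre of its underside, z up.
- chalk: Bystander: cube of cue chalk, 22 x 22 x 21 mm high, on the robot's side of the lamps. Origin: centre of its underside, z up.
Mind the look-alikes: they are no part of the job. Leave any blue look-alike of the lamp alone.

How it is judged:
On the way:
1. the nut is screwed down until it bottoms on the washer (value of joint shade_nut below 0.12 rad), for 0.1 s.
At the end, for the whole second after the job is handed in: After bottoming (within 0.12 rad of the stop) the nut rests 1.57 rad off the stop, give or take 0.35, not turning, gripped by the fingers with over 5 N, TCP within 30 mm of the middle of its knurled band; screwdriver, carton and chalk within 30 mm of their start; finished lamp untouched (value of joint shade_nut between 1.22 and 1.92 rad and velocity of joint shade_nut between -0.1 and 0.1 rad/s and contact force between the fingers and shade_nut above 5 N and distance between the grasp point and nut_grip below 0.03 m and distance of each of screwdriver, bulb_box, chalk from where it was at the start of the episode below 0.03 m); the arm keeps its last pose, push and grip.
It fails at once if the finished lamp is touched (contact force between any of the fingers, the arm and lamp_done above 1 N).
It fails at once if a bystander is knocked away (distance of any of screwdriver, bulb_box, chalk from where it was at the start of the episode above 0.03 m).
It also fails if it takes over 67 s, if anything falls off the work surface, if the arm or the gripper's body presses on something with over 40 N, if the wrist force passes 120 N, or if a joint passes its speed limit or range.

ROBOT

A 6-joint arm with a two-finger parallel gripper is mounted at the origin on the work surface. World frame = base frame: x ahead of the robot, y to its left, z up, the work surface at z = 0. Lengths are in m, angles in rad, forces in N, time in s.
With the tool pointing down it reaches from about 0.25 to 0.775 m from the base axis. Payload 4 kg.
Tool frame: the origin (TCP) lies between the finger pads, 19 mm behind the fingertips; this is the grasp point; z points along the fingers, y is the line along which they close (so a half turn about z gives the same grasp; the last joint's range is limited). The gripper opens to 94 mm and grips with 3 to 60 N. Pads are 16 mm wide; open, the fingers measure 119 mm over their backs; the gripper's body (75 mm by 177 mm) begins 78 mm behind the grasp point.
Start: joints at [-1.219, 0.087, 1.371, -0, 1.684, -0.103], TCP at [0.242, -0.494, 0.224] pointing down, gripper open.
Joint ranges: [-3.1, 3.1], [-0.76, 2.03], [0.27, 2.55], [-1.08, 4.22], [0.17, 2.65], [-2.57, 2.57]. Speed limits (rad/s): [2.79, 2.79, 3.14, 3.14, 3.14, 3.14].

INTERFACE

Orientations are given as [roll, pitch, yaw] about the fixed x, y, z axes, in that order (R = Rz(yaw) Ry(pitch) Rx(roll)).
In Python, from bench import manip, cams, order gives the robot as it stands. The module is installed in compiled form; this text tells all that it offers.
- The arm moves only by the tool carry_out, never from a script. Its argument "steps" is a list that holds one entry, the list of rows, each a list of 6 numbers: the shift along the tool's x, y, z in cm, then the turn, a rotation vector about the tool's x, y, z in units of 8 degrees (1.0 is 8 degrees). In form: [[[dx, dy, dz, rx, ry, rz], ...]]. A call has 1 to 20 rows; each row shifts and turns the commanded pose from where the row before left it, along the tool's axes as they then stand; what a row does not reach is not made up. A row lasts 1/10 s, in which the tool goes at most 50 mm and 8.59 degrees, less where a joint would pass 70% of its speed; a pose out of reach is approached as far as the arm can. A call with a gripper value outside its range is refused whole. "gripper" is the opening, from -1 (shut) to 1 (fully open), set as the call begins (left out, the last holds). The fingers move at their own pace and stop on an object; "grip_force" is the grip in N (left out, the last holds). Time passes only in rows, so rows that do not move let the fingers close. It gives the time, the measured TCP pose, the force, the opening and the grip force at its end, in the units of the state.
- manip.get_state(): the state, without advancing time (a new reading comes with each control period).
- cams.read_camera(name): name is "scene" or "side" or "wrist"; returns the picture (384x512x3 uint8, red, green, blue); there is no depth.
- cams.get_calibration(name): a dict with "fx", "fy", "cx", "cy" (pixels), "k1" (the pictures are not rectified: a ray, as slopes to the right and down, at radius r is drawn at 1 + k1 r^2 times it, then the intrinsics apply), "world_from_camera" (4x4, takes a point from camera to world coordinates). Camera axes: x right, y down, z forward; pixel columns grow to the right and rows downward; lengths in m; the calibration is good to about 2 mm. A picture is of the moment at which its call begins: read the wrist's pose just before it. get_calibration takes no time and is no camera call; for the wrist camera it gives the pose at the moment of the call.
- order.sign_off(): hands the job in; it is judged then, once.
Trained networks look in the newest picture that a camera, given by its name, has taken for a name from the list of things; names that differ only in an ending like _2 or _b are one class to them, and where a whole thing is asked for, a point or a joint stands for the part that bears it (a point fixed in the world has none). Each returns a list of dicts, best first, with "confidence" (0 to 1); they miss things now and then, are a little off and sometimes report something else, mostly with a low value. They report only what shows in the picture. A call takes as long as a camera call. They do not tell look-alikes from the thing itself.
- cams.boxes_of(camera, thing): "point" ([row, column] in pixels, amid what is visible of it).
- cams.outline_of(camera, thing): "mask" (384x512 bool, what is visible of it) and "point" ([row, column] in pixels, amid what is visible of it).
The state is a dict: "time_s": time; "joint_positions": joint angles; "joint_vel": joint speeds; "effort": joint torques, N m; "eef_pos": TCP position; "tcp_rot": TCP orientation; "wrist_force": force on the tool from outside, world axes, zero at the start; "wrist_torque": the same for the moment, N m; "grip_width": finger opening in m; "finger_force": force on a finger pad.
Only numpy, scipy, OpenCV 4.12 (cv2) and the standard library are available. Lean on these libraries where they do the work, as an engineer would, in place of code of your own. Each camera call takes 0.05 s, during which the arm holds its last target. There are 200 camera calls.

## Working session

There is one attempt and no reset: what is moved stays moved. The work goes in short steps, Python scripts to look and compute and a tool call to move; the robot and the scene stay as the last step left them, time stands still between calls to the robot, and variables do not carry over. Pictures are saved under pics/ and viewed, at most 10 in all, crops included, and the job is handed in when it is done.

Besides the shell and the picture viewer there is one more tool, called in YAML: its name, and indented under it one key for each argument. carry_out: Moves the arm, as the interface text tells. Its arguments: {"type":"object","properties":{"steps":{"type":"array"},"gripper":{"type":"number"},"grip_force":{"type":"number"}},"required":["steps"]}

```bash
mkdir -p pics
cat > h.py <<'E'
import numpy as np, cv2
from bench import manip, cams, order
def ray(cam,rc,cal=None):
    c=cal or cams.get_calibration(cam); T=np.array(c["world_from_camera"])
    K=np.array([[c["fx"],0,c["cx"]],[0,c["fy"],c["cy"]],[0,0,1.]])
    p=cv2.undistortPoints(np.array([[[rc[1],rc[0]]]],float),K,np.array([c["k1"],0,0,0,0.]))[0,0]
    return T[:3,3],T[:3,:3]@np.array([p[0],p[1],1.])
def atz(cam,rc,z,cal=None):
    o,d=ray(cam,rc,cal); return o+d*(z-o[2])/d[2]
def proj(cam,P,cal=None):
    c=cal or cams.get_calibration(cam); T=np.linalg.inv(np.array(c["world_from_camera"]))
    q=T[:3,:3]@np.array(P)+T[:3,3]; x=q[:2]/q[2]; x=x*(1+c["k1"]*(x@x))
    return np.round([c["fy"]*x[1]+c["cy"],c["fx"]*x[0]+c["cx"]],1)
E
python3 - <<'E'
from h import *
s=manip.get_state(); print(s)
im=[cams.read_camera(c) for c in("scene","side")]
cv2.imwrite("pics/a.png",cv2.cvtColor(im[0],cv2.COLOR_RGB2BGR));cv2.imwrite("pics/b.png",cv2.cvtColor(im[1],cv2.COLOR_RGB2BGR))
for c in("scene","side"):
  for t,z in(("lamp",.08),("shade_nut",.155),("lamp_done",.08),("screwdriver",.01),("bulb_box",.055),("chalk",.01)):
    for r in cams.boxes_of(c,t): print(c,t,round(r["confidence"],2),np.round(r["point"]),np.round(atz(c,r["point"],z),3))
E
```

```text
{'time_s': 0.0, 'joint_positions': array([-1.21907502e+00,  8.79583704e-02,  1.37226838e+00, -1.16790878e-05,
        1.68359358e+00, -1.03104925e-01]), 'joint_vel': array([ 0.00042819, -0.00191231,  0.00025989, -0.00034768,  0.00014303,
        0.00085959]), 'effort': array([ 2.62908788e-04, -3.40176344e+01, -3.02428079e+01,  7.18722981e-02,
        3.29795096e-02, -1.74282577e-04]), 'eef_pos': array([ 0.24143006, -0.49360464,  0.22309513]), 'tcp_rot': array([-3.13937562e+00, -2.17730547e-04,  4.54824686e-01]), 'wrist_force': array([ 0.33308672,  0.61857297, -0.4010571 ]), 'wrist_torque': array([ 0.01012774, -0.02855749,  0.00367891]), 'finger_force': 0.0, 'grip_width': 0.09412527442012307}
scene lamp 0.98 [157. 219.] [ 0.46 -0.52  0.08]
scene lamp 0.84 [234. 247.] [ 0.605 -0.115  0.08 ]
scene lamp 0.81 [178. 293.] [ 0.318 -0.264  0.08 ]
scene shade_nut 0.49 [147. 293.] [ 0.275 -0.326  0.155]
scene lamp_done 0.76 [303. 336.] [0.564 0.189 0.08 ]
scene screwdriver 0.63 [294. 186.] [ 0.818 -0.077  0.01 ]
scene bulb_box 0.97 [181. 193.] [ 0.597 -0.466  0.055]
scene chalk 0.52 [235. 333.] [ 0.345 -0.03   0.01 ]
scene chalk 0.38 [291. 181.] [ 0.823 -0.093  0.01 ]
side lamp 0.85 [172. 364.] [ 0.393 -0.571  0.08 ]
side lamp 0.81 [206. 238.] [ 0.519 -0.112  0.08 ]
side lamp 0.64 [229. 354.] [ 0.215 -0.268  0.08 ]
side shade_nut 0.67 [148. 362.] [ 0.421 -0.587  0.155]
side shade_nut 0.59 [193. 357.] [ 0.256 -0.323  0.155]
side shade_nut 0.45 [172. 238.] [ 0.576 -0.16   0.155]
side lamp_done 0.6 [259. 162.] [0.459 0.193 0.08 ]
side lamp_done 0.58 [205. 239.] [ 0.518 -0.115  0.08 ]
side screwdriver 0.73 [190. 174.] [ 0.827 -0.084  0.01 ]
side chalk 0.7 [172. 237.] [ 0.785 -0.337  0.01 ]
```

View pics/a.png

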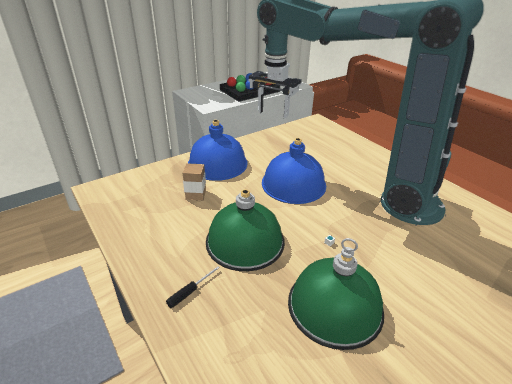

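View pics/b.png

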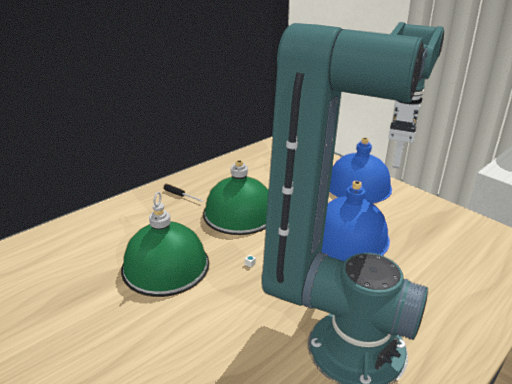

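The scene picture shows four candidates: a green lamp without a loop with its nut at (200,246), a green lamp with a loop at (258,345), and blue lamps at (127,216) and (148,297). I choose the green one without a loop, at scene (200,246) and side (171,238), and check it in one crop.

Run:
```python
from h import *
a=cv2.imread("pics/a.png");b=cv2.imread("pics/b.png")
A=cv2.resize(a[180:230,215:275],(400,333),interpolation=cv2.INTER_CUBIC)
B=cv2.resize(b[150:200,208:268],(400,333),interpolation=cv2.INTER_CUBIC)
cv2.imwrite("pics/c.png",np.hstack([A,B]))
# lamp axis: green mask blob -> use fit of projected dome silhouette
def mask(im,box):
    hsv=cv2.cvtColor(im,cv2.COLOR_BGR2HSV); m=cv2.inRange(hsv,(50,100,20),(85,255,255))
    r0,r1,c0,c1=box; k=np.zeros_like(m);k[r0:r1,c0:c1]=m[r0:r1,c0:c1]; return k
prof=[(.111,.02),(.107,.045),(.095,.07),(.075,.097),(.05,.111),(.026,.122)]
M={"scene":mask(a,(195,272,200,290)),"side":mask(b,(170,235,195,273))}
def sil(cam,x,y):
    m=np.zeros((384,512),np.uint8); t=np.linspace(0,2*np.pi,40)
    ps=[proj(cam,[x+r*np.cos(u),y+r*np.sin(u),z])[::-1] for r,z in prof for u in t]
    cv2.fillConvexPoly(m,cv2.convexHull(np.array(ps,np.float32)).round().astype(int),1); return m
for cam,box in(("scene",M["scene"]),("side",M["side"])): print(cam,cv2.boundingRect(box),cv2.countNonZero(box))
from scipy.optimize import minimize
def cost(p): return sum(1-((sil(c,*p)>0)&(M[c]>0)).sum()/((sil(c,*p)>0)|(M[c]>0)).sum() for c in M)
r=minimize(cost,[.57,-.13],method="Nelder-Mead",options=dict(initial_simplex=[[.57,-.13],[.6,-.13],[.57,-.1]],xatol=3e-4,maxiter=60)); print(r.x,r.fun)
x,y=r.x
for c in M: print(c,proj(c,[x,y,.155]),proj(c,[x,y,.186]))
# triangulate detections of the nut
for z in(.155,.165): print(z,atz("scene",(200,246),z),atz("side",(171,238.5),z))
```

```text
scene (208, 203, 74, 63) 3622
side (195, 177, 74, 58) 2741Traceback (most recent call last):
  File "<stdin>", line 19, in <module>
    res = _minimize_neldermead(fun, x0, args, callback, bounds=bounds,
                               **options)
    fxr = func(xr)
    fx = function(np.copy(x), *(wrapper_args + args))
  File "<stdin>", line 18, in cost
  File "<stdin>", line 18, in <genexpr>
  File "<stdin>", line 14, in sil
  File "h.py", line 11, in proj
    c=cal or cams.get_calibration(cam); T=np.linalg.inv(np.array(c["world_from_camera"]))
             ~~~~~~~~~~~~~~~~~~~~^^^^^
ValueError: time passes only in moves, steps and waits
```

View pics/c.png

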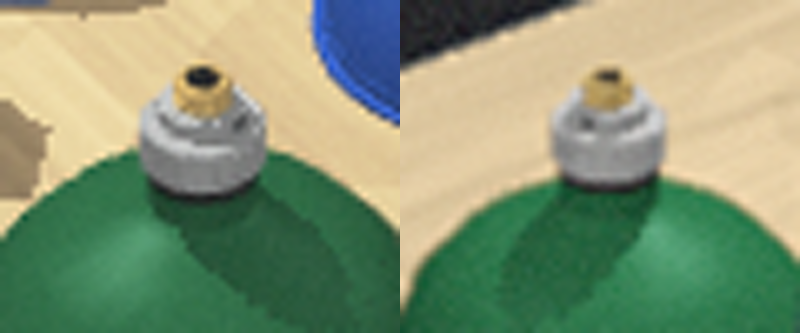

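The crops show the right lamp: steel nut, brass tube on top, no loop. The tube top is at about (191.7,245.4) in scene and (161.4,239.2) in side. The dark lock-screw hole is visible too.

```bash
sed -i 's/^def ray/from functools import lru_cache\n_g=cams.get_calibration\ncams=cams\nget=lru_cache(None)(_g)\ndef ray/; s/cal or cams.get_calibration(cam)/cal or get(cam)/' h.py
python3 - <<'E'
from h import *
from scipy.optimize import minimize
a=cv2.imread("pics/a.png");b=cv2.imread("pics/b.png")
def mask(im,box):
    hsv=cv2.cvtColor(im,cv2.COLOR_BGR2HSV); m=cv2.inRange(hsv,(50,80,15),(85,255,255))
    r0,r1,c0,c1=box; k=np.zeros_like(m);k[r0:r1,c0:c1]=m[r0:r1,c0:c1]; return k
prof=[(.111,.012),(.107,.045),(.095,.07),(.075,.097),(.05,.111),(.026,.122)]
M={"scene":mask(a,(195,272,200,290)),"side":mask(b,(170,235,195,273))}
def sil(cam,x,y):
    m=np.zeros((384,512),np.uint8); t=np.linspace(0,2*np.pi,40)
    ps=[proj(cam,[x+r*np.cos(u),y+r*np.sin(u),z])[::-1] for r,z in prof for u in t]
    cv2.fillConvexPoly(m,cv2.convexHull(np.array(ps,np.float32)).round().astype(int),1); return m
def cost(p):
    t=0
    for c in M:
        s=sil(c,*p)>0; g=M[c]>0; t+=1-(s&g).sum()/(s|g).sum()
    return t
r=minimize(cost,[.57,-.13],method="Nelder-Mead",options=dict(initial_simplex=[[.57,-.13],[.6,-.13],[.57,-.1]],xatol=3e-4,maxiter=60)); print(r.x,r.fun)
print(atz("scene",(191.7,245.4),.186),atz("side",(161.4,239.2),.186))
o1,d1=ray("scene",(191.7,245.4));o2,d2=ray("side",(161.4,239.2))
k=np.linalg.lstsq(np.c_[d1,-d2],o2-o1,rcond=None)[0];print(o1+k[0]*d1,o2+k[1]*d2)
for n,sc,sd in(("done",(262,345),(217,159)),("blue1",(127,216),(143,363)),("blue2",(147,297),(192,357))): print(n,atz("scene",sc,.16),atz("side",sd,.16))
print(manip.get_state()["time_s"])
E
```

```text
[ 0.57769142 -0.16625947] 0.17500631561380708
[ 0.5803164  -0.16239395  0.186     ] [ 0.57727942 -0.16786338  0.186     ]
[ 0.57793925 -0.16597801  0.18288525] [ 0.57777049 -0.16829084  0.18567536]
done [0.52090109 0.15706235 0.16      ] [0.51725928 0.15467007 0.16      ]
blue1 [ 0.4258819  -0.59574911  0.16      ] [ 0.43745068 -0.61465066  0.16      ]
blue2 [ 0.26903025 -0.31368166  0.16      ] [ 0.25343826 -0.32003465  0.16      ]
0.7
```

carry_out:
  steps:
    - [[2.8, -0.915, -0.5, 0, 0, 0], [2.8, -0.915, -0.5, 0, 0, 0], [2.8, -0.915, -0.5, 0, 0, 0], [2.8, -0.915, -0.5, 0, 0, 0], [2.8, -0.915, -0.5, 0, 0, 0], [2.8, -0.915, -0.5, 0, 0, 0], [2.8, -0.915, -0.5, 0, 0, 0], [2.8, -0.915, -0.5, 0, 0, 0], [2.8, -0.915, 0, 0, 0, 0], [2.8, -0.915, 0, 0, 0, 0], [2.8, -0.915, 0, 0, 0, 0], [2.8, -0.915, 0, 0, 0, 0], [2.8, -0.915, 0, 0, 0, 0], [2.8, -0.915, 0, 0, 0, 0], [2.8, -0.915, 0, 0, 0, 0], [2.8, -0.915, 0, 0, 0, 0], [0, 0, 0, 0, 0, 0], [0, 0, 0, 0, 0, 0]]
  gripper: 1
  grip_force: 25

```text
time_s: 2.5
eef_pos: [0.5798, -0.1656, 0.264]
tcp_rot: [-3.142, 0.001, 0.456]
wrist_force: [0.1, 0.3, -0.3]
grip_width: 0.0935
finger_force: 0.0
```

carry_out:
  steps:
    - [[0, 0, 0, 0, 0, -1], [0, 0, 0, 0, 0, -1], [0, 0, 0, 0, 0, -1], [0, 0, 0, 0, 0, -1], [0, 0, 0, 0, 0, -1], [0, 0, 0, 0, 0, -1], [0, 0, 0, 0, 0, -1], [0, 0, 0, 0, 0, -1], [0, 0, 0, 0, 0, -1], [0, 0, 0, 0, 0, -1], [0, 0, 0, 0, 0, -1], [0, 0, 0, 0, 0, -1], [0, 0, 0, 0, 0, -1], [0, 0, 0, 0, 0, -1], [0, 0, 0, 0, 0, -1], [0, 0, 0, 0, 0, -1], [0, 0, 0, 0, 0, -1], [0, 0, 0, 0, 0, -1], [0, 0, 0, 0, 0, 0], [0, 0, 0, 0, 0, 0]]

```text
time_s: 4.5
eef_pos: [0.5792, -0.1667, 0.2646]
tcp_rot: [-3.141, 0.0, 2.964]
wrist_force: [-0.5, 0.3, -0.4]
grip_width: 0.0937
finger_force: 0.0
```

Run:
```python
from h import *
cal=cams.get_calibration("wrist"); im=cams.read_camera("wrist"); s=manip.get_state()
cv2.imwrite("pics/d.png",cv2.cvtColor(im,cv2.COLOR_RGB2BGR))
np.save("cal.npy",cal,allow_pickle=True)
print(s["time_s"],s["joint_positions"].round(3),s["eef_pos"],s["tcp_rot"],np.array(cal["world_from_camera"]).round(3))
for r in cams.boxes_of("wrist","shade_nut"): print(r["confidence"],r["point"],atz("wrist",r["point"],.17,cal))
for z in(.156,.175,.186): print(z,proj("wrist",[.578,-.167,z],cal))
```

```text
4.55 [-0.374  0.202  1.162 -0.     1.777 -1.768] [ 0.57929304 -0.16649695  0.26449916] [-3.14126915e+00  2.07242140e-04  2.96451247e+00] [[ 0.176  0.951  0.252  0.506]
 [ 0.984 -0.17  -0.046 -0.153]
 [-0.     0.256 -0.967  0.425]
 [ 0.     0.     0.     1.   ]]
0.97 [191.2, 249.7] [ 0.56813239 -0.1663532   0.17      ]
0.4 [223.9, 40.8] [ 0.56455451 -0.36691276  0.17      ]
0.156 [197.6 251. ]
0.175 [203.2 250.9]
0.186 [206.9 250.9]
```

View pics/d.png

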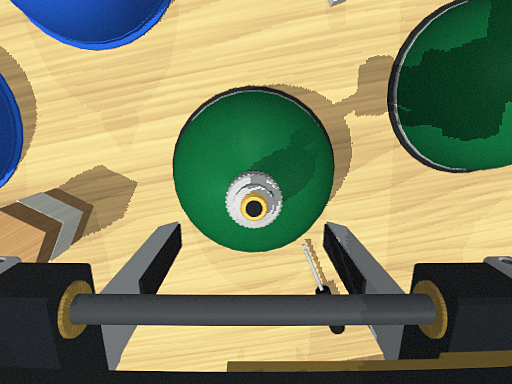

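The wrist view shows the nut without a loop in the middle, with its tube top ring at about (208,254.5). The loop lamp is far right and the carton is left, both clear. I refine the axis from the brass ring.

Run:
```python
from h import *
cal=np.load("cal.npy",allow_pickle=True).item()
im=cv2.imread("pics/d.png"); hsv=cv2.cvtColor(im,cv2.COLOR_BGR2HSV)
m=np.zeros((384,512),np.uint8); m[190:225,238:272]=cv2.inRange(hsv,(15,120,120),(32,255,255))[190:225,238:272]
p=cv2.findNonZero(m);(c,r)=cv2.minEnclosingCircle(p);print("brass",c,r,atz("wrist",c[::-1],.185,cal))
k=np.zeros((384,512),np.uint8); sat=hsv[...,1]; k[165:235,220:290]=((sat<50)&(hsv[...,2]>60))[165:235,220:290]*255
k=cv2.morphologyEx(k,cv2.MORPH_OPEN,np.ones((3,3)));x=cv2.boundingRect(k);print("band",x,atz("wrist",(x[1]+x[3]/2,x[0]+x[2]/2),.161,cal))
```

```text
brass (253.5, 206.0) 14.221562385559082 [ 0.57794634 -0.16469142  0.185     ]
band (226, 171, 56, 57) [ 0.57895215 -0.16428125  0.161     ]
```

carry_out:
  steps:
    - [[0.13, 0.18, 0, 0, 0, 0], [0, 0, 0, 0, 0, -1], [0, 0, 0, 0, 0, -1], [0, 0, 0, 0, 0, -1], [0, 0, 0, 0, 0, -1], [0, 0, 0, 0, 0, -0.5], [0, 0, 1.2, 0, 0, 0], [0, 0, 1.2, 0, 0, 0], [0, 0, 1.2, 0, 0, 0], [0, 0, 1.2, 0, 0, 0], [0, 0, 1.2, 0, 0, 0], [0, 0, 1.2, 0, 0, 0], [0, 0, 1.2, 0, 0, 0], [0, 0, 1.2, 0, 0, 0], [0, 0, 1.2, 0, 0, 0], [0, 0, 0, 0, 0, 0], [0, 0, 0, 0, 0, 0]]

```text
time_s: 6.3
eef_pos: [0.5787, -0.1638, 0.156]
tcp_rot: [3.141, -0.0, -2.687]
wrist_force: [-0.5, -0.4, -0.1]
grip_width: 0.0943
finger_force: 0.0
```

carry_out:
  steps:
    - [[0, 0, 0, 0, 0, 0], [0, 0, 0, 0, 0, 0], [0, 0, 0, 0, 0, 0], [0, 0, 0, 0, 0, 0], [0, 0, 0, 0, 0, 0], [0, 0, 0, 0, 0, 0], [0, 0, 0, 0, 0, 0], [0, 0, 0, 0, 0, 0]]
  gripper: -1
  grip_force: 25

```text
time_s: 7.1
eef_pos: [0.5796, -0.1653, 0.1565]
tcp_rot: [-3.138, 0.001, -2.688]
wrist_force: [2.5, -4.9, -1.3]
grip_width: 0.0523
finger_force: 25.0
```

Run:
```python
from h import *
s=manip.get_state(); print({k:np.round(v,4) for k,v in s.items()})
```

```text
{'time_s': np.float64(7.1), 'joint_positions': array([-3.7080e-01,  2.2350e-01,  1.3500e+00, -1.9000e-03,  1.5649e+00,
       -2.3957e+00]), 'joint_vel': array([-0.0003, -0.0003, -0.0006,  0.002 ,  0.0006, -0.001 ]), 'effort': array([ 2.09400e+00, -4.00488e+01, -2.85848e+01,  8.86000e-01,
        1.31350e+00,  3.32000e-02]), 'eef_pos': array([ 0.5796, -0.1653,  0.1565]), 'tcp_rot': array([-3.1380e+00,  8.0000e-04, -2.6875e+00]), 'wrist_force': array([ 2.4948, -4.9406, -1.2623]), 'wrist_torque': array([-0.5603, -0.5874,  0.0303]), 'finger_force': np.float64(24.9997), 'grip_width': np.float64(0.0523)}
```

carry_out:
  steps:
    - [[0, -0.17, 0, 0, 0, 0], [0, 0, 0.007, 0, 0, 0.8], [0, 0, 0.007, 0, 0, 0.8], [0, 0, 0.007, 0, 0, 0.8], [0, 0, 0.007, 0, 0, 0.8], [0, 0, 0.007, 0, 0, 0.8], [0, 0, 0.007, 0, 0, 0.8], [0, 0, 0.007, 0, 0, 0.8], [0, 0, 0.007, 0, 0, 0.8], [0, 0, 0.007, 0, 0, 0.8], [0, 0, 0.007, 0, 0, 0.8], [0, 0, 0.007, 0, 0, 0.8], [0, 0, 0.007, 0, 0, 0.8], [0, 0, 0, 0, 0, 0], [0, 0, 0, 0, 0, 0]]

```text
time_s: 8.6
eef_pos: [0.5797, -0.1652, 0.1557]
tcp_rot: [3.141, 0.0, 2.258]
wrist_force: [1.3, -1.4, 0.9]
grip_width: 0.0525
finger_force: 25.0
```

Run:
```python
from h import *
s=manip.get_state(); print({k:np.round(v,4) for k,v in s.items()})
```

```text
{'time_s': np.float64(8.6), 'joint_positions': array([-3.7190e-01,  2.2590e-01,  1.3488e+00,  3.0000e-04,  1.5664e+00,
       -1.0593e+00]), 'joint_vel': array([-0.0003, -0.0015, -0.0005,  0.0009,  0.0011,  0.0038]), 'effort': array([ 4.49600e-01, -3.89357e+01, -2.87950e+01,  1.55200e-01,
        5.40800e-01, -3.28000e-02]), 'eef_pos': array([ 0.5797, -0.1652,  0.1557]), 'tcp_rot': array([3.1411e+00, 2.0000e-04, 2.2582e+00]), 'wrist_force': array([ 1.3312, -1.4021,  0.8831]), 'wrist_torque': array([-0.1861, -0.349 , -0.051 ]), 'finger_force': np.float64(25.0001), 'grip_width': np.float64(0.0525)}
```

carry_out:
  steps:
    - [[0, 0, 0.007, 0, 0, 0.8], [0, 0, 0.007, 0, 0, 0.8], [0, 0, 0.007, 0, 0, 0.8], [0, 0, 0.007, 0, 0, 0.8], [0, 0, 0.007, 0, 0, 0.8], [0, 0, 0.007, 0, 0, 0.8], [0, 0, 0.007, 0, 0, 0.8], [0, 0, 0.007, 0, 0, 0.8], [0, 0, 0.007, 0, 0, 0.8], [0, 0, 0.007, 0, 0, 0.8], [0, 0, 0.007, 0, 0, 0.8], [0, 0, 0.007, 0, 0, 0.8], [0, 0, 0.007, 0, 0, 0.8], [0, 0, 0.007, 0, 0, 0.8], [0, 0, 0.007, 0, 0, 0.8], [0, 0, 0.007, 0, 0, 0.8], [0, 0, 0.007, 0, 0, 0.8], [0, 0, 0.007, 0, 0, 0.8], [0, 0, 0, 0, 0, 0], [0, 0, 0, 0, 0, 0]]

```text
time_s: 10.6
eef_pos: [0.5799, -0.1654, 0.1544]
tcp_rot: [3.141, -0.001, 0.249]
wrist_force: [1.8, -1.0, 0.1]
grip_width: 0.0524
finger_force: 25.0
```

```bash
cat > st.py <<'E'
from h import *
s=manip.get_state()
for k in("time_s","joint_positions","eef_pos","tcp_rot","wrist_force","wrist_torque","grip_width","finger_force"): print(k,np.round(s[k],4))
print("j6 effort",s["effort"][5].round(3))
E
python3 st.py
```

```text
time_s 10.6
joint_positions [-3.7190e-01  2.2660e-01  1.3506e+00  1.0000e-04  1.5634e+00  9.5030e-01]
eef_pos [ 0.5799 -0.1654  0.1544]
tcp_rot [ 3.1411e+00 -9.0000e-04  2.4860e-01]
wrist_force [ 1.7599 -1.019   0.1115]
wrist_torque [-0.226  -0.4476 -0.079 ]
grip_width 0.0524
finger_force 25.0002
j6 effort -0.031
```

carry_out:
  steps:
    - [[0, 0, 0.007, 0, 0, 0.8], [0, 0, 0.007, 0, 0, 0.8], [0, 0, 0.007, 0, 0, 0.8], [0, 0, 0.007, 0, 0, 0.8], [0, 0, 0.007, 0, 0, 0.8], [0, 0, 0, 0, 0, 0]]

```text
time_s: 11.2
eef_pos: [0.5799, -0.1655, 0.154]
tcp_rot: [3.141, -0.001, -0.311]
wrist_force: [3.6, -1.0, 0.3]
grip_width: 0.0527
finger_force: 25.0
```

```bash
python3 st.py
```

```text
time_s 11.2
joint_positions [-0.3719  0.2267  1.3511 -0.      1.5627  1.5097]
eef_pos [ 0.5799 -0.1655  0.154 ]
tcp_rot [ 3.1415e+00 -1.0000e-03 -3.1090e-01]
wrist_force [ 3.6215 -1.0407  0.2545]
wrist_torque [-0.2964 -0.415  -0.0469]
grip_width 0.0527
finger_force 25.0011
j6 effort 0.422
```

carry_out:
  steps:
    - [[0, 0, 0.007, 0, 0, 0.8], [0, 0, 0.007, 0, 0, 0.8], [0, 0, 0.007, 0, 0, 0.8], [0, 0, 0.007, 0, 0, 0.8], [0, 0, 0.007, 0, 0, 0.8], [0, 0, 0, 0, 0, 0]]

```text
time_s: 11.8
eef_pos: [0.5798, -0.1655, 0.1537]
tcp_rot: [-3.141, -0.001, -0.868]
wrist_force: [2.2, -2.0, 0.4]
grip_width: 0.0524
finger_force: 25.0
```

```bash
python3 st.py
```

```text
time_s 11.8
joint_positions [-3.7200e-01  2.2690e-01  1.3517e+00 -1.0000e-04  1.5621e+00  2.0670e+00]
eef_pos [ 0.5798 -0.1655  0.1537]
tcp_rot [-3.1413e+00 -9.0000e-04 -8.6810e-01]
wrist_force [ 2.2495 -1.9996  0.3525]
wrist_torque [-0.2292 -0.4255 -0.0658]
grip_width 0.0524
finger_force 25.001
j6 effort 0.417
```

carry_out:
  steps:
    - [[0, 0, 0, 0, 0, 0], [0, 0, 0, 0, 0, 0], [0, 0, 0, 0, 0, 0], [0, 0, 0, 0, 0, 0], [0, 0, 0, 0, 0, -1], [0, 0, 0, 0, 0, -1], [0, 0, 0, 0, 0, -1], [0, 0, 0, 0, 0, -1], [0, 0, 0, 0, 0, -1], [0, 0, 0, 0, 0, -1], [0, 0, 0, 0, 0, -1], [0, 0, 0, 0, 0, -1], [0, 0, 0, 0, 0, -1], [0, 0, 0, 0, 0, -1], [0, 0, 0, 0, 0, -1], [0, 0, 0, 0, 0, -1], [0, 0, 0, 0, 0, -1], [0, 0, 0, 0, 0, -1], [0, 0, 0, 0, 0, -1], [0, 0, 0, 0, 0, -1]]
  gripper: 0.8

```text
time_s: 13.8
eef_pos: [0.5793, -0.1651, 0.1534]
tcp_rot: [-3.141, -0.0, 1.369]
wrist_force: [-0.7, -0.2, -0.5]
grip_width: 0.0846
finger_force: 0.0
```

carry_out:
  steps:
    - [[0, 0, 0, 0, 0, -1], [0, 0, 0, 0, 0, -1], [0, 0, 0, 0, 0, -1], [0, 0, 0, 0, 0, -1], [0, 0, 0, 0, 0, -1], [0, 0, 0, 0, 0, -1], [0, 0, 0, 0, 0, 0], [0, 0, 0, 0, 0, 0]]

```text
time_s: 14.6
eef_pos: [0.5794, -0.1652, 0.1534]
tcp_rot: [-3.141, -0.0, 2.198]
wrist_force: [-0.8, 0.2, 0.1]
grip_width: 0.0846
finger_force: 0.0
```

carry_out:
  steps:
    - [[0, 0, 0, 0, 0, 0], [0, 0, 0, 0, 0, 0], [0, 0, 0, 0, 0, 0], [0, 0, 0, 0, 0, 0], [0, 0, 0, 0, 0, 0], [0, 0, 0, 0, 0, 0], [0, 0, 0, 0, 0, 0]]
  gripper: -1
  grip_force: 25

```text
time_s: 15.3
eef_pos: [0.5797, -0.1652, 0.1535]
tcp_rot: [3.141, 0.0, 2.2]
wrist_force: [0.7, 0.4, 0.3]
grip_width: 0.0526
finger_force: 25.0
```

```bash
python3 st.py
```

```text
time_s 15.3
joint_positions [-3.7180e-01  2.2700e-01  1.3520e+00  2.0000e-04  1.5624e+00 -1.0011e+00]
eef_pos [ 0.5797 -0.1652  0.1535]
tcp_rot [3.1413e+00 1.0000e-04 2.2001e+00]
wrist_force [0.7409 0.3508 0.3203]
wrist_torque [ 0.0726 -0.2063 -0.0069]
grip_width 0.0526
finger_force 25.0
j6 effort -0.018
```

carry_out:
  steps:
    - [[0, 0, 0.007, 0, 0, 0.8], [0, 0, 0.007, 0, 0, 0.8], [0, 0, 0.007, 0, 0, 0.8], [0, 0, 0.007, 0, 0, 0.8], [0, 0, 0.007, 0, 0, 0.8], [0, 0, 0, 0, 0, 0]]

```text
time_s: 15.9
eef_pos: [0.5798, -0.1652, 0.1532]
tcp_rot: [3.141, -0.0, 1.642]
wrist_force: [1.0, 1.0, 0.2]
grip_width: 0.0524
finger_force: 25.0
```

```bash
python3 st.py
```

```text
time_s 15.9
joint_positions [-3.7180e-01  2.2710e-01  1.3524e+00  3.0000e-04  1.5615e+00 -4.4280e-01]
eef_pos [ 0.5798 -0.1652  0.1532]
tcp_rot [ 3.1410e+00 -1.0000e-04  1.6418e+00]
wrist_force [0.9593 0.9993 0.2113]
wrist_torque [ 0.0145 -0.2804 -0.0732]
grip_width 0.0524
finger_force 25.0008
j6 effort 0.43
```

carry_out:
  steps:
    - [[0, 0, 0.005, 0, 0, 0.6], [0, 0, 0.005, 0, 0, 0.6], [0, 0, 0.005, 0, 0, 0.6], [0, 0, 0.005, 0, 0, 0.6], [0, 0, 0.005, 0, 0, 0.6], [0, 0, 0, 0, 0, 0]]

```text
time_s: 16.5
eef_pos: [0.5798, -0.1652, 0.1529]
tcp_rot: [3.141, -0.0, 1.225]
wrist_force: [1.4, 0.3, -1.4]
grip_width: 0.0527
finger_force: 25.0
```

```bash
python3 st.py
```

```text
time_s 16.5
joint_positions [-3.7180e-01  2.2730e-01  1.3528e+00  3.0000e-04  1.5609e+00 -2.6000e-02]
eef_pos [ 0.5798 -0.1652  0.1529]
tcp_rot [ 3.1409e+00 -3.0000e-04  1.2250e+00]
wrist_force [ 1.4482  0.332  -1.4312]
wrist_torque [ 0.0521 -0.3506 -0.0433]
grip_width 0.0527
finger_force 25.0005
j6 effort 0.297
```

carry_out:
  steps:
    - [[0, 0, 0.005, 0, 0, 0.6], [0, 0, 0.005, 0, 0, 0.6], [0, 0, 0.005, 0, 0, 0.6], [0, 0, 0.005, 0, 0, 0.6], [0, 0, 0, 0, 0, 0]]

```text
time_s: 17.0
eef_pos: [0.5799, -0.1652, 0.1527]
tcp_rot: [3.141, -0.001, 0.891]
wrist_force: [2.6, 0.7, -1.4]
grip_width: 0.0528
finger_force: 25.0
```

```bash
python3 st.py
```

```text
time_s 17.0
joint_positions [-3.7180e-01  2.2740e-01  1.3530e+00  4.0000e-04  1.5603e+00  3.0830e-01]
eef_pos [ 0.5799 -0.1652  0.1527]
tcp_rot [ 3.141e+00 -6.000e-04  8.907e-01]
wrist_force [ 2.5565  0.7207 -1.4313]
wrist_torque [ 0.0568 -0.4262 -0.0467]
grip_width 0.0528
finger_force 25.0005
j6 effort 0.294
```

carry_out:
  steps:
    - [[0, 0, 0.005, 0, 0, 0.6], [0, 0, 0.005, 0, 0, 0.6], [0, 0, 0.005, 0, 0, 0.6], [0, 0, 0, 0, 0, 0]]

```text
time_s: 17.4
eef_pos: [0.5798, -0.1654, 0.1526]
tcp_rot: [3.141, -0.0, 0.642]
wrist_force: [2.2, 0.0, -1.1]
grip_width: 0.0525
finger_force: 25.0
```

```bash
python3 st.py
```

```text
time_s 17.4
joint_positions [-3.7170e-01  2.2740e-01  1.3532e+00 -2.0000e-04  1.5601e+00  5.5750e-01]
eef_pos [ 0.5798 -0.1654  0.1526]
tcp_rot [ 3.1407e+00 -3.0000e-04  6.4160e-01]
wrist_force [ 2.2403  0.0485 -1.0776]
wrist_torque [-0.0099 -0.4083  0.6624]
grip_width 0.0525
finger_force 25.0004
j6 effort 0.998
```

carry_out:
  steps:
    - [[0, 0, 0, 0, 0, 0.3], [0, 0, 0, 0, 0, 0.3], [0, 0, 0, 0, 0, 0], [0, 0, 0, 0, 0, 0], [0, 0, 0, 0, 0, 0]]

```text
time_s: 17.9
eef_pos: [0.5791, -0.1658, 0.1527]
tcp_rot: [3.141, 0.001, 0.554]
wrist_force: [-1.1, -1.4, 0.4]
grip_width: 0.0527
finger_force: 25.0
```

```bash
python3 st.py
```

```text
time_s 17.9
joint_positions [-3.7230e-01  2.2710e-01  1.3535e+00 -1.3000e-03  1.5614e+00  6.4410e-01]
eef_pos [ 0.5791 -0.1658  0.1527]
tcp_rot [3.1412e+00 1.3000e-03 5.5450e-01]
wrist_force [-1.1031 -1.358   0.4319]
wrist_torque [-0.4012  0.2493  0.6678]
grip_width 0.0527
finger_force 25.0
j6 effort 0.631
```

carry_out:
  steps:
    - [[0, 0, -0.007, 0, 0, -0.76], [0, 0, -0.007, 0, 0, -0.76], [0, 0, -0.007, 0, 0, -0.76], [0, 0, -0.007, 0, 0, -0.76], [0, 0, -0.007, 0, 0, -0.76], [0, 0, -0.007, 0, 0, -0.76], [0, 0, -0.007, 0, 0, -0.76], [0, 0, -0.007, 0, 0, -0.76], [0, 0, -0.007, 0, 0, -0.76], [0, 0, -0.007, 0, 0, -0.76], [0, 0, -0.007, 0, 0, -0.76], [0, 0, -0.007, 0, 0, -0.76], [0, 0, -0.007, 0, 0, -0.76], [0, 0, -0.007, 0, 0, -0.76], [0, 0, -0.007, 0, 0, -0.76], [0, 0, 0, 0, 0, 0], [0, 0, 0, 0, 0, 0], [0, 0, 0, 0, 0, 0]]

```text
time_s: 19.7
eef_pos: [0.5802, -0.1661, 0.1537]
tcp_rot: [3.141, 0.002, 2.142]
wrist_force: [4.3, -3.3, -2.1]
grip_width: 0.0527
finger_force: 25.0
```

```bash
python3 st.py
python3 - <<'E'
from h import *
a=[cams.read_camera(c) for c in("scene","side")]
cv2.imwrite("pics/e.png",np.hstack([cv2.cvtColor(i,cv2.COLOR_RGB2BGR) for i in a])[::1, ::1][:, :] if 0 else cv2.resize(np.hstack([cv2.cvtColor(i,cv2.COLOR_RGB2BGR) for i in a]),(800,300),interpolation=cv2.INTER_AREA))
E
```

```text
time_s 19.7
joint_positions [-3.7230e-01  2.2720e-01  1.3513e+00 -6.0000e-04  1.5608e+00 -9.4390e-01]
eef_pos [ 0.5802 -0.1661  0.1537]
tcp_rot [3.1408e+00 2.2000e-03 2.1424e+00]
wrist_force [ 4.2669 -3.2935 -2.0569]
wrist_torque [-0.691  -0.81    0.0094]
grip_width 0.0527
finger_force 24.9997
j6 effort 0.038
```

View pics/e.png

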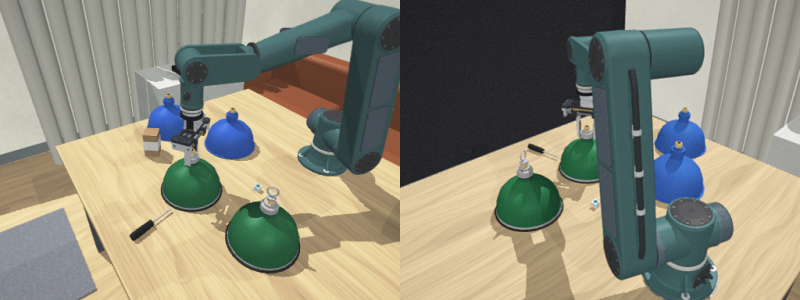

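The picture shows the gripper holding the nut of the lamp without a loop, at about (160,190) in the left half. The finished lamp, screwdriver, carton and chalk are all where they were. At the stop the torque levelled off at 0.67 N m, and the nut then went back 1.59 rad.

```bash
python3 -c "
from bench import order
print(order.sign_off())"
```

```text
the job is handed in; nothing more can be done
None
```

The nut on the lamp without a loop was screwed down to the stop and backed off about 1.59 rad (a quarter turn is 1.57), and it is still held with 25 N; the job is handed in, and sign-off returned no verdict.

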